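# Vent and open the vacuum jar of olives

### The arm

A 7-joint arm with a two-finger parallel gripper is mounted at the origin on the work surface. World frame = base frame: x ahead of the robot, y to its left, z up, the work surface at z = 0. Lengths are in m, angles in rad, forces in N, time in s.
With the tool pointing down it reaches from about 0.425 to 0.875 m from the base axis. Payload 4.7 kg.
Tool frame: the origin (TCP) lies between the finger pads; the fingertips stand bot.nose_length ahead of it and the grasp point (between the pads) lies 2 mm behind it (bot.nose_length is the distance from the TCP to the fingertips, in m); z points along the fingers, y is the line along which they close (so a half turn about z gives the same grasp; the last joint's range is limited). The gripper opens to 85 mm and grips with 20 to 120 N. Pads are 22 mm wide; open, the fingers measure 114 mm over their backs; the gripper's body (76 mm by 85 mm) begins 54 mm behind the grasp point. The pads swing forward as they close: fully open they stand 13 mm farther back than shut.
Start: joints at [1.238, 0.321, -0.07, 1.45, 0.023, 1.371, -0.057], TCP at [0.221, -0.611, 0.248] pointing down, gripper open.
Joint ranges: [-2.86, 2.86], [-0.3, 2.09], [-1.38, 1.24], [0.06, 2.45], [-1.56, 4.7], [0.09, 2.05], [-2.69, 2.69]. Speed limits (rad/s): [2.57, 2.57, 3.14, 3.14, 3.14, 3.14, 3.14].

### API

Orientations are given as a unit quaternion [x, y, z, w].
In Python, from station import bot, capture gives the robot as it stands.
- The arm moves only by the tool arm_command, never from a script. Its argument "plan" is a list of rows, each a list of 7 numbers: the turn, a rotation vector about the tool's x, y, z in degrees, then the shift along the tool's x, y, z in cm, then the closure, from 0 (fully open) to 1 (shut). A call has exactly 10 rows; each row is the pose to reach, as a shift and turn from the pose commanded when the call began, along the tool's axes at that moment; what a row does not reach only later rows make up. A row lasts 1/8 s, in which the tool goes at most 62.5 mm and 10.7 degrees, less where a joint would pass 70% of its speed; a pose out of reach is approached as far as the arm can. A call with a gripper value outside its range is refused whole. The fingers move at their own pace and stop on an object; "newtons" is the grip in N (left out, the last holds). Time passes only in rows, so rows that repeat a pose let the fingers close, or fill a call up. It gives the time, the measured TCP pose, the force, the opening and the grip force at its end, in the units of the state.
- bot.sense(): the state, without advancing time (a new reading comes with each control period).
- capture(name): name is "side" or "top"; returns a dict with "image" (480x640x3 uint8, red, green, blue), "depth" (480x640 float32, m along the optical axis (not along the pixel's ray), 0 where there is no reading), "K" (3x3 intrinsics, pixels), "extrinsics" (4x4, takes a point from camera to world coordinates). Camera axes: x right, y down, z forward; pixel columns grow to the right and rows downward; lengths in m; the calibration is good to about 2 mm. A picture is of the moment at which its call begins.
- bot.close_job(): hands the job in; it is judged then, once.
The state is a dict: "t": time; "joint_positions": joint angles; "joint_vel": joint speeds; "tau": joint torques, N m; "tool_pos": TCP position; "orientation": TCP orientation; "contact_force": force on the tool from outside, world axes, zero at the start; "moment": the same for the moment, N m; "width": opening from 0.0 (shut) to 1.0 (fully open); "gripper_force": force on a finger pad.
Only numpy, scipy, OpenCV 4.12 (cv2) and the standard library are available. Lean on these libraries where they do the work, as an engineer would, in place of code of your own. Each camera call takes 0.05 s, during which the arm holds its last target. There are 200 camera calls.

### The job

Open the vacuum jar of olives that stands in the topping rail: first press the white vent plunger on its red lid all the way down and keep it down for about a second to let the air in, then unscrew the lid counter-clockwise, with the jar staying seated in its well, until the threads let go. Lift the lid off and finish while holding it level just above the jar's mouth, clear of the glass, so that it can drip back into the jar; leave the pans, the pepper mill and the shaker where they are.

Things in the scene. Friction and masses are not known exactly. Their poses are not given: they have to be found in the camera images.
- rail: Stainless topping rail bolted to the counter, 96 x 280 x 60 mm high, long along its own y; three square wells 88 x 88 mm in a row (centres at y = -92, 0, +92 mm), well floors 4 mm above the counter. Origin: centre of its underside. The jar is in any one well, pans in the others. A well keeps the square jar from turning (2 mm play each side) but does not hold it down.
- jar: Loose square glass jar of dark olives, 84 x 84 mm, walls upright to 100 mm, sloping shoulder to 108 mm, round neck (radius 24 mm, thread ridges to 28.5 mm) up to the mouth at 130 mm; 0.4 to 0.75 kg. It stands in a rail well, its upper half showing. Origin: centre of its underside, z up; x and y parallel to the rail's.
- jar_mouth (a point): Centre of the jar's mouth, level with the rim, 130 mm above the jar's underside.
- lid: Red round ribbed screw lid, 65 to 67 mm across, 23 mm high (gripped by its skirt, 0 to 20 mm; flat top at 23 mm, black boss of radius 13 mm up to 26 mm, white vent plunger in the middle), 0.1 kg. Origin: centre of the skirt's lower edge, z up. Screwed tight at the start: origin 15 mm below the jar's mouth, 7 mm above the shoulder. It stays where it is left when released.
- lid_mark (a point): White index mark on the lid's flat top, 30 mm from its axis; at the start along the jar's +x. The lid loosens counter-clockwise seen from above, rising 18 mm per full turn (2.9 mm per rad), stiff at first (about 0.6 N m: grip with 30 N or more), then easy. The threads let go after about 2.1 rad, 6 mm up; turning further does no harm. Pulled up earlier, the lid takes the jar along.
- vent_top (a point): Centre of the top face of the white vent plunger (18 mm across) in the middle of the lid; 37.5 mm above the lid's origin when released, 31.5 mm when fully down.
- vent (a joint): Travel of the vent plunger: 0 released (up), 0.006 m fully down at its stop. A spring pushes it up: 2 N to start, 6.5 N at the stop.
- pan_a: Lidded square steel pan with a black knob, 84 x 84 mm, 77 mm high, in a rail well; leave alone. Origin: centre of its underside.
- pan_b: Like pan_a, with a darker lid; leave alone. Origin: centre of its underside.
- mill: Dark wooden pepper mill, 56 mm across, 156 mm high, standing to the robot's left of the rail; leave alone. Origin: centre of its underside.
- shaker: Aluminium shaker, 66 mm across, 102 mm high, standing to the robot's right of the rail; leave alone. Origin: centre of its underside.
Not all that is in view belongs to the job. There is more than one size of the lid; the job needs the larger. Leave any orange look-alike of the jar alone.

How it is judged:
On the way, in this order (a step that is already met when the one before it is completed fails the run):
1. the vent plunger is pressed down to its stop and kept there for most of a second, with the lid still screwed tight (value of joint vent above 0.005 m and z of lid in the frame of jar below 0.1155 m), for 0.6 s.
2. the lid is turned counter-clockwise more than a quarter turn on the jar, with the jar seated in its well (x of lid_mark in the frame of jar below 0 m and z of jar in the frame of rail below 0.01 m), for 0.1 s.
At the end, for the whole second after the job is handed in: The lid is held by the fingers, level within 0.2 rad and still, its lower edge 3 to 60 mm above the jar's mouth and centred over it within 20 mm, not touching the jar; the jar stands upright, fully down in its well (z of lid in the frame of jar_mouth between 0.003 and 0.06 m and horizontal distance between lid and jar_mouth below 0.02 m and angle between lid's own z axis and vertical below 0.2 rad and contact force between lid and the fingers above 2 N and contact force between lid and jar below 0.2 N and linear speed of lid below 0.02 m/s and z of jar in the frame of rail below 0.008 m and angle between jar's own z axis and vertical below 0.08 rad); the arm keeps its last pose, push and grip.
It fails at once if the jar is lifted 10 mm off its well's floor or tipped (z of jar in the frame of rail above 0.014 m or angle between jar's own z axis and vertical above 0.12 rad).
It fails at once if a pan, the mill or the shaker is moved more than 25 mm (distance of any of pan_a, pan_b, mill, shaker from where it was at the start of the episode above 0.025 m).
It also fails if it takes over 58 s, if anything falls off the work surface, if the arm or the gripper's body presses on something with over 40 N, if the wrist force passes 120 N, or if a joint passes its speed limit or range.

## Working session

There is one attempt and no reset: what is moved stays moved. The work goes in short steps, Python scripts to look and compute and a tool call to move; the robot and the scene stay as the last step left them, time stands still between calls to the robot, and variables do not carry over. Pictures are saved under pics/ and viewed, at most 10 in all, crops included, and the job is handed in when it is done.

Besides the shell and the picture viewer there is one more tool, called as name([rows], argument=value, ...), one row to a line, values as JSON. arm_command: Moves the arm, as the interface text tells. Its arguments: {"type":"object","properties":{"plan":{"type":"array","items":{"type":"array","items":{"type":"number"}}},"newtons":{"type":"number"}},"required":["plan"]}

```bash
mkdir -p pics; ls; python3 - <<'E'
from station import bot,capture
import cv2,numpy as np
for n in("side","top"):
    c=capture(n); np.savez(f"pics/{n}0.npz",**c); cv2.imwrite(f"pics/{n}0.png",c["image"][:,:,::-1])
    print(n,c["K"].tolist(),c["extrinsics"].round(4).tolist())
s=bot.sense();print(s,bot.nose_length)
E
```

```text
pics
side [[537.2634088608124, 0.0, 318.79384808881747], [0.0, 537.2634088608124, 225.47734395040027], [0.0, 0.0, 1.0]] [[-0.7379, -0.3851, 0.5543, -0.024], [-0.6749, 0.4194, -0.6071, 0.588], [0.0013, -0.8221, -0.5693, 0.6791], [0.0, 0.0, 0.0, 1.0]]
top [[573.0735890783586, 0.0, 322.3414438214584], [0.0, 573.0735890783586, 241.999677033155], [0.0, 0.0, 1.0]] [[-0.0273, -0.9953, 0.093, 0.41], [-0.9996, 0.0277, 0.0033, -0.0198], [-0.0058, -0.0929, -0.9957, 1.4883], [0.0, 0.0, 0.0, 1.0]]
{'t': 0.1, 'joint_positions': array([ 1.23811267,  0.32176196, -0.07005512,  1.45156449,  0.02260821,
        1.37080181, -0.0569068 ]), 'joint_vel': array([-1.00778587e-03, -6.58750030e-05,  7.50659631e-05, -2.30559308e-03,
       -4.41571687e-04, -3.71301413e-04, -8.49042395e-05]), 'tau': array([-6.63617047e-04, -4.94880760e+01, -3.84168690e-01, -3.15209877e+01,
        1.30015079e-02,  7.47020968e-03,  7.53386388e-06]), 'tool_pos': array([ 0.22069977, -0.61089885,  0.24731835]), 'orientation': array([ 9.85005328e-01,  1.72521704e-01, -2.05401933e-04, -8.50270179e-04]), 'contact_force': array([-0.77493199, -0.50202275, -0.9610986 ]), 'moment': array([0.00442461, 0.02912316, 0.05557483]), 'gripper_force': 0.0, 'width': 1.0029081567680185} 0.017
```

View pics/top0.png

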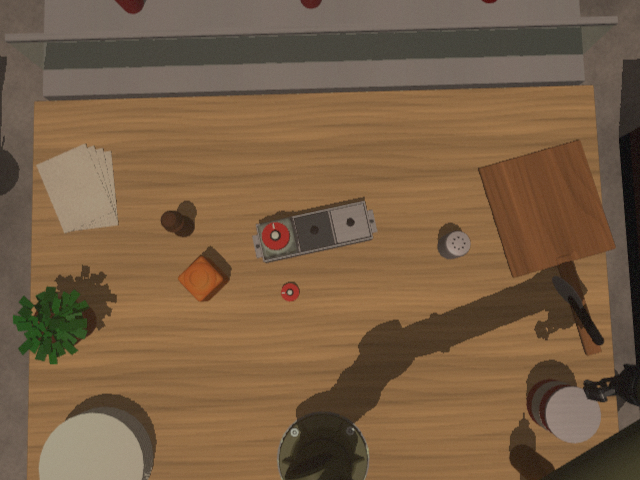

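View pics/side0.png

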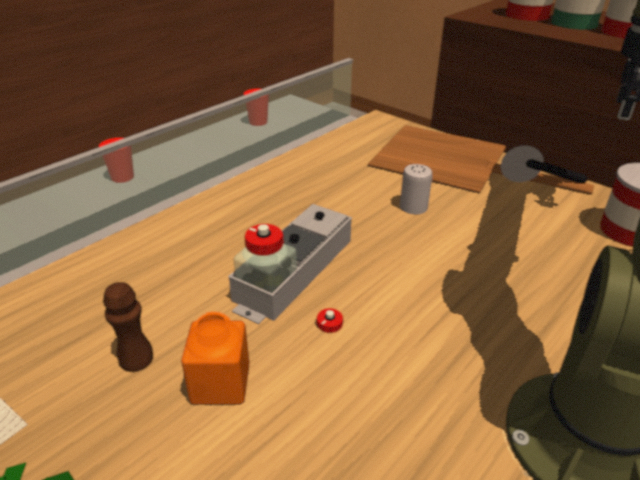

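Candidates for the lid: the large red lid on the glass jar in the rail (top 275,236; side 264,240), a small red lid loose on the counter (top 290,291; side 330,320), and the orange jar look-alike (top 203,279). There are also red cups on the back shelf. I choose the lid in the rail and check it in a close crop.

```bash
cat > h.py <<'E'
import numpy as np
def pix(c,u,v,z):
    "world point of pixel (u,v) on the plane z"
    T=c["extrinsics"];r=T[:3,:3]@np.linalg.solve(c["K"],[u,v,1]);o=T[:3,3]
    return o+r*(z-o[2])/r[2]
def cloud(c):
    v,u=np.mgrid[:480,:640];d=c["depth"]
    P=np.stack([u,v,np.ones_like(u)],-1)@np.linalg.inv(c["K"]).T*d[...,None]
    return P@c["extrinsics"][:3,:3].T+c["extrinsics"][:3,3]
E
python3 - <<'E'
from h import *
import cv2
t=np.load("pics/top0.npz");s=np.load("pics/side0.npz")
a=cv2.resize(t["image"][185:275,240:390],None,fx=5,fy=5,interpolation=cv2.INTER_CUBIC)
b=cv2.resize(s["image"][205:305,225:355],None,fx=5,fy=5,interpolation=cv2.INTER_CUBIC)
cv2.imwrite("pics/c1.png",a[:,:,::-1])
for c,box in((t,(215,255,255,297)),(s,(220,262,240,288))):
    P=cloud(c);im=c["image"].astype(int)
    m=(im[...,0]>110)&(im[...,1]<60)&(im[...,2]<60);k=np.zeros_like(m);k[box[0]:box[1],box[2]:box[3]]=1
    m&=k; q=P[m]; zt=np.median(q[:,2]) ; print(m.sum(),np.percentile(q[:,2],[5,25,50,75,95]).round(4))
    top=q[(q[:,2]>0.138)&(q[:,2]<.15)]
    if len(top)>10:print(cv2.minEnclosingCircle(top[:,:2].astype(np.float32)),top[:,:2].min(0),top[:,:2].max(0),len(top))
E
```

```text
461 [0.1371 0.1398 0.142  0.1437 0.1464]
((0.5544180274009705, 0.09571149200201035), 0.032191190868616104) [0.52235424 0.06515785] [0.58425326 0.12714525] 412
751 [0.1247 0.1338 0.1409 0.142  0.1432]
((0.5494437217712402, 0.0993996262550354), 0.032739024609327316) [0.51909346 0.06947098] [0.58004389 0.13197711] 484
```

View pics/c1.png

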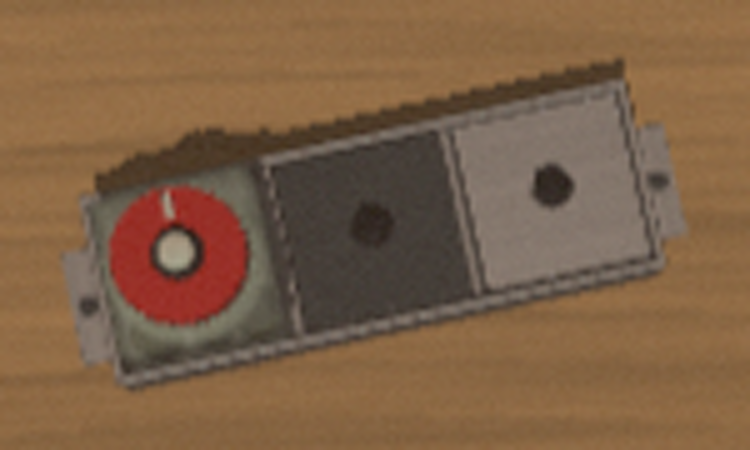

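The crop shows the large red lid on the square glass jar in the left (+y) well. Its plunger is at crop (178,252) and the white mark at (168,203). The rail yaw is about 10.8°. Next I fix the centre from both cameras.

```bash
python3 - <<'E'
from h import *
import cv2
from scipy.spatial.transform import Rotation as R
t=np.load("pics/top0.npz");s=np.load("pics/side0.npz")
print("top plunger",pix(t,240+177.5/5,185+252/5,.1565)[:2],"lid",pix(t,240+178.5/5,185+255/5,.142)[:2])
for c,b in((s,(215,262,240,288)),(t,(215,255,255,297))):
    im=c["image"].astype(int);P=cloud(c);w=(im.min(2)>130);k=np.zeros_like(w);k[b[0]:b[1],b[2]:b[3]]=1;w&=k
    v,u=np.nonzero(w&(P[...,2]>.147));print(len(u),u.mean(),v.mean(),u.min(),u.max(),v.min(),v.max(),P[v,u].mean(0).round(4),pix(c,(u.min()+u.max())/2,v.mean(),.153)[:2])
from station import bot
q=bot.sense();A=R.from_quat(q["orientation"]).as_matrix()
print(A.T@(np.array([.551,.0975,.20])-q["tool_pos"])*100)
E
```

```text
top plunger [0.55303376 0.09365893] lid [0.55315198 0.09444914]
48 263.0625 228.04166666666666 259 270 225 260 [0.5395 0.1087 0.1669] [0.55133986 0.09529319]
17 274.70588235294116 235.7058823529412 272 277 234 237 [0.5523 0.0955 0.1567] [0.55275429 0.0963153 ]
[ 55.14070021 -55.38871236   4.82241155]
```

arm_command([
  [0,0,0,4,-4,0,1],
  [0,0,0,9,-8,0,1],
  [0,0,0,14,-12,0,1],
  [0,0,0,19,-16,0,1],
  [0,0,0,24,-20,0,1],
  [0,0,0,29,-24,0,1],
  [0,0,0,33,-28,0,1],
  [0,0,0,37,-32,0,1],
  [0,0,0,41,-36,0,1],
  [0,0,0,44,-40,0,1],
], newtons=60)

```text
t: 1.35
tool_pos: [0.4993, -0.0834, 0.2481]
orientation: [0.985, 0.173, 0.0, -0.0]
contact_force: [0.0, -0.1, 0.9]
width: 0.001
gripper_force: 0.0
```

arm_command([
  [0,0,0,4,-5,0,1],
  [0,0,0,7,-9,0,1],
  [0,0,0,10,-13,0,1],
  [0,0,0,11.1,-15,0,1],
  [0,0,0,11.1,-15,2,1],
  [0,0,0,11.1,-15,4,1],
  [0,0,0,11.1,-15,5.5,1],
  [0,0,0,11.1,-15,5.5,1],
  [0,0,0,11.1,-15,5.5,1],
  [0,0,0,11.1,-15,5.5,1],
])

```text
t: 2.6
tool_pos: [0.5527, 0.0932, 0.1941]
orientation: [0.985, 0.172, 0.001, 0.0]
contact_force: [0.1, -0.2, -0.6]
width: -0.0
gripper_force: 0.0
```

```bash
python3 - <<'E'
from station import bot,capture
import cv2,numpy as np
s=bot.sense();print(s["tool_pos"],s["joint_positions"].round(3),s["contact_force"])
I=[]
c=capture("side");cv2.imwrite("pics/s1.png",cv2.resize(c["image"][130:300,190:360],None,fx=3.5,fy=3.5,interpolation=2)[:,:,::-1])
E
```

```text
[0.5526895  0.09320508 0.19414019] [ 0.409  0.228 -0.707  1.73   0.157  1.239 -1.561] [ 0.06617592 -0.20897905 -0.59222926]
```

View pics/s1.png

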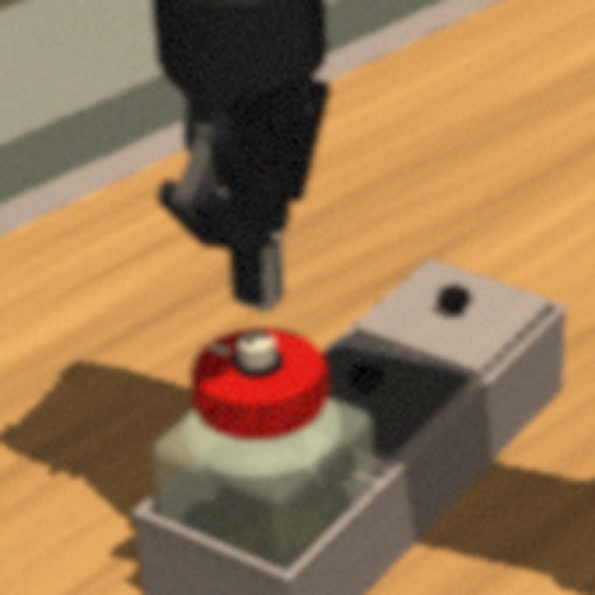

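The fingers hang right above the plunger (crop 258,345), so I press it.

arm_command([
  [0,0,0,0,-0.1,0.7,1],
  [0,0,0,0,-0.1,1.4,1],
  [0,0,0,0,-0.1,1.7,1],
  [0,0,0,0,-0.1,2.0,1],
  [0,0,0,0,-0.1,2.2,1],
  [0,0,0,0,-0.1,2.4,1],
  [0,0,0,0,-0.1,2.5,1],
  [0,0,0,0,-0.1,2.6,1],
  [0,0,0,0,-0.1,2.6,1],
  [0,0,0,0,-0.1,2.6,1],
])

```text
t: 3.9
tool_pos: [0.5518, 0.0942, 0.1679]
orientation: [0.985, 0.173, 0.0, 0.0]
contact_force: [-3.3, -1.2, 6.2]
width: 0.003
gripper_force: 3.1
```

arm_command([
  [0,0,0,0,0,0.1,1],
  [0,0,0,0,0,0.15,1],
  [0,0,0,0,0,0.2,1],
  [0,0,0,0,0,0.2,1],
  [0,0,0,0,0,0.2,1],
  [0,0,0,0,0,0.2,1],
  [0,0,0,0,0,0.2,1],
  [0,0,0,0,0,0.2,1],
  [0,0,0,0,0,0.2,1],
  [0,0,0,0,0,0.2,1],
])

```text
t: 5.15
tool_pos: [0.5521, 0.0942, 0.1672]
orientation: [0.985, 0.173, 0.0, 0.001]
contact_force: [-5.5, -0.4, 13.2]
width: -0.001
gripper_force: 6.6
```

Pressed to the stop at 13 N for over a second. Now I back up, open and descend around the lid.

arm_command([
  [0,0,0,0,0,-1,1],
  [0,0,0,0,0,-3,0],
  [0,0,0,0,0,-3.5,0],
  [0,0,0,0,0,-3.5,0],
  [0,0,0,0,0,-3.5,0],
  [0,0,0,0,0,-3.5,0],
  [0,0,0,0,0,-3.5,0],
  [0,0,0,0,0,-3.5,0],
  [0,0,0,0,0,-3.5,0],
  [0,0,0,0,0,-3.5,0],
])

```text
t: 6.4
tool_pos: [0.5518, 0.0942, 0.2003]
orientation: [0.985, 0.173, -0.0, 0.0]
contact_force: [0.7, 0.1, 0.5]
width: 0.997
gripper_force: 0.0
```

```bash
python3 - <<'E'
from station import bot,capture
import cv2
s=bot.sense();print(s["tool_pos"],s["width"])
I=[cv2.resize(capture(n)["image"][y:y+h,x:x+h],(400,400),interpolation=2) for n,y,x,h in(("side",130,190,150),("top",185,220,100))]
cv2.imwrite("pics/s2.png",cv2.hconcat(I)[:,:,::-1])
E
```

```text
[0.55181874 0.09415141 0.20027209] 0.9971707517026459
```

View pics/s2.png

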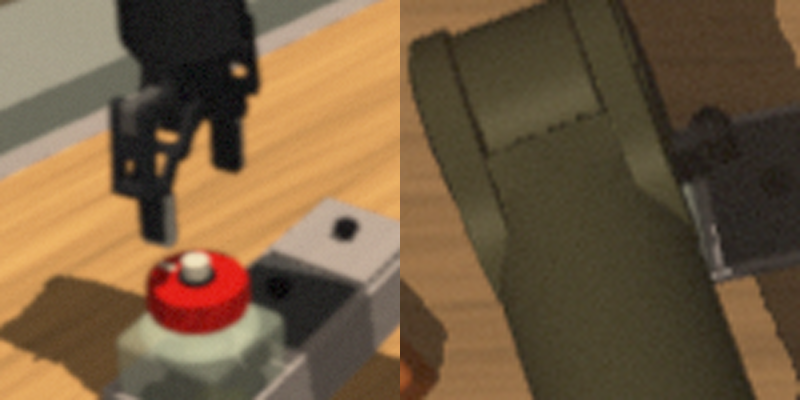

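The fingers (left crop 158,240 and 228,165) straddle the lid, centred at (197,280), so I descend.

arm_command([
  [0,0,0,0.1,0,1.5,0],
  [0,0,0,0.1,0,3,0],
  [0,0,0,0.1,0,4.5,0],
  [0,0,0,0.1,0,5.5,0],
  [0,0,0,0.1,0,6.5,0],
  [0,0,0,0.1,0,7.1,0],
  [0,0,0,0.1,0,7.5,0],
  [0,0,0,0.1,0,7.5,0],
  [0,0,0,0.1,0,7.5,0],
  [0,0,0,0.1,0,7.5,0],
])

```text
t: 7.75
tool_pos: [0.553, 0.0945, 0.1256]
orientation: [0.985, 0.173, 0.0, 0.0]
contact_force: [-0.3, -0.4, -0.6]
width: 0.998
gripper_force: 0.0
```

arm_command([
  [0,0,0,0,0,0,0.15],
  [0,0,0,0,0,0,0.2],
  [0,0,0,0,0,0,0.25],
  [0,0,0,0,0,0,0.3],
  [0,0,0,0,0,0,0.5],
  [0,0,0,0,0,0,1],
  [0,0,0,0,0,0,1],
  [0,0,0,0,0,0,1],
  [0,0,0,0,0,0,1],
  [0,0,0,0,0,0,1],
], newtons=60)

```text
t: 9.0
tool_pos: [0.5526, 0.0958, 0.126]
orientation: [0.985, 0.173, 0.0, -0.001]
contact_force: [-2.8, 3.5, 5.2]
width: 0.758
gripper_force: 64.6
```

arm_command([
  [0,0,-6,0,-0.1,-0.03,1],
  [0,0,-12,0,-0.1,-0.06,1],
  [0,0,-18,0,-0.1,-0.09,1],
  [0,0,-24,0,-0.1,-0.12,1],
  [0,0,-30,0,-0.1,-0.15,1],
  [0,0,-36,0,-0.1,-0.18,1],
  [0,0,-42,0,-0.1,-0.21,1],
  [0,0,-48,0,-0.1,-0.24,1],
  [0,0,-54,0,-0.1,-0.27,1],
  [0,0,-60,0,-0.1,-0.3,1],
])

```text
t: 10.25
tool_pos: [0.5526, 0.0946, 0.1278]
orientation: [0.766, 0.643, -0.0, 0.0]
contact_force: [0.7, 0.8, -0.2]
width: 0.759
gripper_force: 66.2
```

```bash
python3 - <<'E'
from station import bot,capture
import cv2
s=bot.sense();print(s["tool_pos"],s["joint_positions"].round(2),s["contact_force"],s["moment"])
cv2.imwrite("pics/s3.png",cv2.resize(capture("side")["image"][170:310,190:330],(600,600),interpolation=2)[:,:,::-1])
E
```

```text
[0.55262148 0.09461663 0.1278174 ] [ 0.52  0.34 -0.86  1.8   0.29  1.13 -0.61] [ 0.7287158   0.83461958 -0.23987329] [ 0.12320015 -0.16223026 -0.01634777]
```

View pics/s3.png

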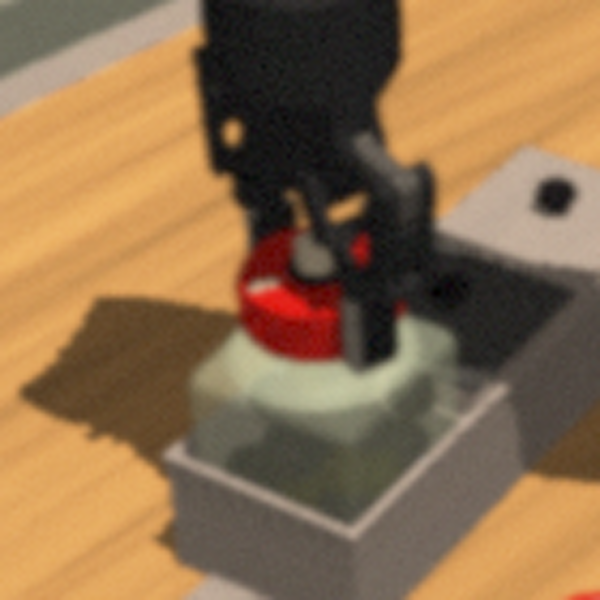

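The white mark, now at (262,285), has swung counter-clockwise with the fingers. The jar is seated, so I keep turning.

arm_command([
  [0,0,-6,0,0,-0.03,1],
  [0,0,-12,0,0,-0.06,1],
  [0,0,-18,0,0,-0.09,1],
  [0,0,-24,0,0,-0.12,1],
  [0,0,-30,0,0,-0.15,1],
  [0,0,-36,0,0,-0.18,1],
  [0,0,-42,0,0,-0.21,1],
  [0,0,-48,0,0,-0.24,1],
  [0,0,-54,0,0,-0.27,1],
  [0,0,-60,0,0,-0.3,1],
])

```text
t: 11.55
tool_pos: [0.553, 0.0949, 0.131]
orientation: [0.342, 0.94, 0.0, 0.001]
contact_force: [1.6, 1.7, -1.7]
width: 0.759
gripper_force: 66.2
```

arm_command([
  [0,0,-6,0,0,-0.03,1],
  [0,0,-12,0,0,-0.06,1],
  [0,0,-18,0,0,-0.06,1],
  [0,0,-24,0,0,-0.06,1],
  [0,0,-30,0,0,-0.06,1],
  [0,0,-36,0,0,-0.06,1],
  [0,0,-40,0,0,-0.06,1],
  [0,0,-40,0,0,-0.06,1],
  [0,0,-40,0,0,-0.06,1],
  [0,0,-40,0,0,-0.06,1],
])

```text
t: 12.8
tool_pos: [0.553, 0.0952, 0.1321]
orientation: [0.002, 1.0, -0.0, 0.001]
contact_force: [1.8, 1.5, 3.1]
width: 0.757
gripper_force: 66.5
```

```bash
python3 - <<'E'
from station import bot,capture
import cv2
s=bot.sense();print(s["tool_pos"],s["joint_positions"].round(2),s["contact_force"],s["moment"])
cv2.imwrite("pics/s4.png",cv2.resize(capture("side")["image"][170:310,190:330],(600,600),interpolation=2)[:,:,::-1])
E
```

```text
[0.55304749 0.0952492  0.1321413 ] [ 0.76  0.49 -1.21  1.79  0.49  1.21  0.97] [1.77907685 1.48554331 3.07900559] [ 0.24215437 -0.38246758 -0.05762559]
```

View pics/s4.png

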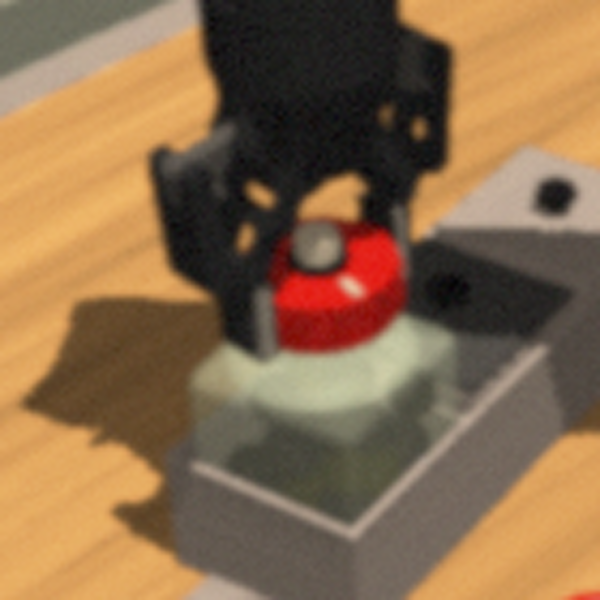

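The mark at (350,287) is about 160° round, past the 120° where the threads let go. I lift gently first and check the force.

arm_command([
  [0,0,0,0,0,-0.05,1],
  [0,0,0,0,0,-0.1,1],
  [0,0,0,0,0,-0.15,1],
  [0,0,0,0,0,-0.2,1],
  [0,0,0,0,0,-0.25,1],
  [0,0,0,0,0,-0.3,1],
  [0,0,0,0,0,-0.35,1],
  [0,0,0,0,0,-0.4,1],
  [0,0,0,0,0,-0.4,1],
  [0,0,0,0,0,-0.4,1],
])

```text
t: 14.1
tool_pos: [0.5523, 0.0952, 0.1359]
orientation: [0.001, 1.0, -0.0, -0.0]
contact_force: [0.7, -0.2, -1.0]
width: 0.759
gripper_force: 66.5
```

Only the lid's weight (−1 N), so it's free.

arm_command([
  [0,0,0,0,0,-0.3,1],
  [0,0,0,0,0,-0.6,1],
  [0,0,0,0,0,-0.9,1],
  [0,0,0,0,0,-1.3,1],
  [0,0,0,0,0,-1.7,1],
  [0,0,0,0,0,-2.1,1],
  [0,0,0,0,0,-2.4,1],
  [0,0,0,0,0,-2.6,1],
  [0,0,0,0,0,-2.6,1],
  [0,0,0,0,0,-2.6,1],
])

```text
t: 15.35
tool_pos: [0.5523, 0.0954, 0.1618]
orientation: [0.001, 1.0, -0.0, -0.0]
contact_force: [-0.2, 0.4, -1.6]
width: 0.756
gripper_force: 66.5
```

```bash
python3 - <<'E'
from station import bot,capture
import cv2
s=bot.sense();print(s["tool_pos"],s["joint_vel"].round(3),s["contact_force"],s["gripper_force"])
cv2.imwrite("pics/s5.png",cv2.resize(capture("side")["image"][150:310,180:340],(600,600),interpolation=2)[:,:,::-1])
E
```

```text
[0.55234362 0.09538518 0.16176483] [-0.003  0.     0.     0.001 -0.001 -0.     0.   ] [-0.1823646   0.44097418 -1.6038099 ] 66.51941902935505
```

View pics/s5.png

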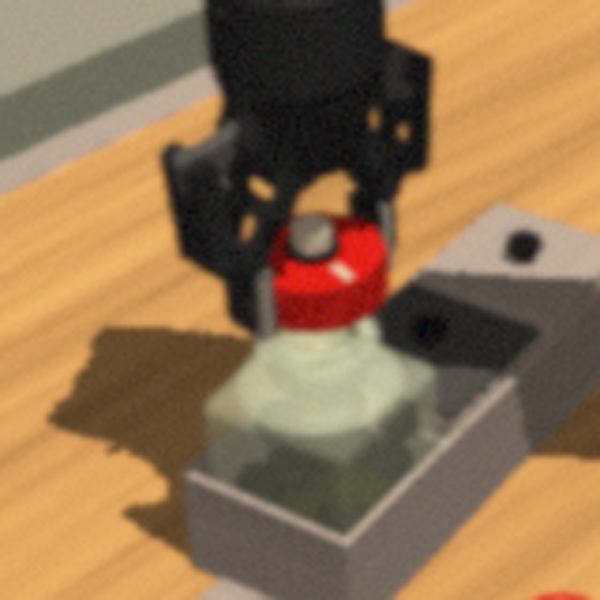

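The lid is level about 20 mm above the mouth, with the bare neck visible at (318,345) and the jar seated. I hand the job in.

```bash
python3 -c "
from station import bot
print(bot.close_job())"
```

```text
the job is handed in; nothing more can be done
None
```

The job is handed in, with no verdict returned: I vented and unscrewed the lid, and the arm is holding it level about 20 mm above the jar's mouth, with the jar still seated.

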